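Set the fence of the set-up jig and stand a plate against it

TASK

First turn the handwheel of the jig until the front face of its sliding fence is in line with the long thick mark of the scale on the bed, while the plate is still on the bench. Then take the aluminium plate that lies flat on the bench and stand it upright on the jig's bed on one of its short (60 mm) edges, with its broad face flat against the front face of the fence and about in the middle of it, and let go so that it stands by itself, with the fence still at the mark. Leave the hammer, the brick and the jar where they are.

Things in the scene. Friction and masses are not known exactly. Their poses are not given: they have to be found in the camera images.
- jig: Grey set-up jig fixed to the bench: bed 180 mm long (x -95 to +85 mm), 130 mm wide (y), flat top 60 mm above the bench. Origin on the bench; x runs horizontally from the open front end to the handwheel end, z up. A 14 mm bracket at the back (x 71 to 85 mm, 110 mm wide, top 108 mm above the bench) holds the screw. Scale on both top side edges: thin 6 mm lines every 5 mm.
- mark (a point): The mark of the scale: a black line 3 mm thick and 17 mm long, at each side of the bed's top. The point lies between the two lines on the jig's centre line, on the bed's top (20 mm along jig x from the jig's origin, 60 mm above the bench). Axes as the jig's.
- fence_face (a point): Foot of the fence's front face, mid width, at bed level; axes as the jig's. The fence is an upright steel plate 84 mm wide (y), its top 46 mm above the bed, 14 mm thick, with a screw block behind it; its front face looks along the jig's -x. It slides along the jig's x; the screw holds it fast against pushes of 25 N.
- fence (a joint): Position of the fence along the bed in m, growing towards the handwheel end; 0.030 when its front face is in line with the mark. Starts at 0 to 0.012, on the open front side of the mark. Travel -0.004 to 0.045.
- handle_mid (a point): Grip point on the axis of the handwheel's handle, 45 mm from the wheel's axis, 146 mm along jig x from the jig's origin. The handle is a black round grip 78 mm long, 16 to 18 mm thick, parallel to the jig's x; it spins freely on its pin and begins 2 mm off the wheel's outer face.
- wheel_hub (a point): Centre of the handwheel's outer face. The steel wheel, 112 mm across and 10 mm thick, stands upright at the jig's back end, axis along the jig's x, 87 mm above the bench, outer face 99 mm along jig x from the origin. Turned so that the handle goes from jig +y over the top to jig -y it moves the fence towards the wheel, 12 mm a turn; it takes about 2 N at the handle and stays where it is left.
- plate: Plain aluminium plate 100 mm (its x) by 60 mm (its y) by 18 mm (its z), about 0.3 kg, lying flat on the bench. Origin at the centre of its underside; z points up while it lies flat.
- plate_mid (a point): Centre of the aluminium plate. Axes as the plate's.
- hammer: Bystander: hammer lying on the bench, about 250 mm long. Origin at its underside; its handle lies along x.
- brick: Bystander: pale fire brick 115 by 75 by 50 mm. Origin at the centre of its underside.
- jar: Bystander: jar 66 mm in diameter, 85 mm tall. Origin at the centre of its underside.
Not all that is in view belongs to the job. Several things look just like the plate: the one meant starts nearest to the robot's base.

How it is judged (in metres and radians):
On the way:
1. the fence has been cranked to the mark (within 3 mm) while the plate still lies on the bench (x of fence_face in the frame of mark between -0.003 and 0.003 m and height (world z) of plate_mid below 0.03 m), for 0.2 s.
At the end, for the whole second after the job is handed in: The fence's front face is within 3 mm of the mark; the plate stands on a short edge on the bed (its centre 50 mm above the bed within 4 mm), upright within 4 degrees, its broad face against the fence (within 4 mm and 5 degrees), its middle within 20 mm of the fence's middle, at rest (x of fence_face in the frame of mark between -0.003 and 0.003 m and (angle between plate's own x axis and vertical below 0.07 rad or angle between plate's own x axis and vertical above 3.0716 rad) and angle between the z axis of plate and the x axis of fence_face, either way round below 0.09 rad and x of plate_mid in the frame of fence_face between -0.013 and -0.005 m and y of plate_mid in the frame of fence_face between -0.02 and 0.02 m and z of plate_mid in the frame of mark between 0.046 and 0.054 m and linear speed of plate below 0.02 m/s and angular speed of plate below 0.1 rad/s); the robot touches nothing.
It fails at once if the hammer is moved by more than 20 mm (distance of hammer from where it was at the start of the episode above 0.02 m).
It fails at once if the brick is moved by more than 20 mm (distance of brick from where it was at the start of the episode above 0.02 m).
It fails at once if the jar is moved by more than 20 mm (distance of jar from where it was at the start of the episode above 0.02 m).
It also fails if it takes over 72 s, if anything falls off the work surface, if the arm or the gripper's body presses on something with over 40 N, if the wrist force passes 120 N, or if a joint passes its speed limit or range.

ROBOT

A 6-joint arm with a two-finger parallel gripper is mounted at the origin on the work surface. World frame = base frame: x ahead of the robot, y to its left, z up, the work surface at z = 0. Lengths are in mm, angles in degrees, forces in N, time in s.
With the tool pointing down it reaches from about 300 to 850 mm from the base axis. Payload 4.2 kg.
Tool frame: the origin (TCP) lies midway between the tips of the shut fingers; the grasp point (between the pads) lies 19 mm behind it (env.grip_point_offset is the distance from the TCP to the grasp point, in mm); z points along the fingers, x is the direction in which the jaws open and shut, and the axes are right-handed (so a half turn about z gives the same grasp; the last joint's range is limited). The gripper opens to 91 mm and grips with 3 to 60 N. Pads are 32 mm wide; open, the fingers measure 118 mm over their backs; the gripper's body (76 mm by 178 mm) begins 60 mm behind the grasp point.
Start: joints at [-1.146, 18.312, 89.639, -0, 72.044, -1.146], TCP at [575.016, 0, 213.976] pointing down, gripper open.
Joint ranges: [-177.97, 177.97], [-48.28, 115.42], [12.27, 149.76], [-77.06, 257.06], [2.81, 150.46], [-146.56, 146.56]. Speed limits (degrees/s): [147.25, 147.25, 180, 180, 180, 180].

INTERFACE

Orientations are given as [roll, pitch, yaw] about the fixed x, y, z axes, in that order (R = Rz(yaw) Ry(pitch) Rx(roll)).
In Python, from workcell import env gives the robot as it stands.
- The arm moves only by the shell command python3 -m pendant 'ROWS' [FORCE]. ROWS is JSON, a list of rows, each an object with "xyz": the shift along the tool's x, y, z in m, a list of three; "roll": the turn about the tool's z in degrees; "jaw": the closure, from 0 (fully open) to 1 (shut). A call has exactly 8 rows; each row is the pose to reach, as a shift and turn from the pose commanded when the call began, along the tool's axes at that moment; what a row does not reach only later rows make up. A row lasts 1/8 s, in which the tool goes at most 62.5 mm and 10.7 degrees, less where a joint would pass 70% of its speed; a pose out of reach is approached as far as the arm can. A call with a gripper value outside its range is refused whole. The fingers move at their own pace and stop on an object; FORCE is the grip in N (left out, the last holds). Time passes only in rows, so rows that repeat a pose let the fingers close, or fill a call up. It gives the time, the measured TCP pose, the force and the opening at its end, in the units of the state.
- env.state(): the state, without advancing time (a new reading comes with each control period).
- env.grab_frame(name): name is "scene" or "side" or "wrist"; returns (picture, depth): 480x640x3 uint8, blue, green, red; 480x640 float32, mm along the optical axis (not along the pixel's ray), 0 where there is no reading.
- env.camera_params(name): a dict with "camera_matrix" (3x3 intrinsics, pixels), "cam_to_world" (4x4, takes a point from camera to world coordinates); the wrist camera has in their place "hand_eye" (4x4, takes a point from camera to tool coordinates, whose origin is the TCP and whose axes are the tool frame's). Camera axes: x right, y up, looking along -z (the intrinsics and any distortion apply to the point x, -y, -z); pixel columns grow to the right and rows downward; lengths in mm; the calibration is good to about 2 mm. A picture is of the moment at which its call begins: read the wrist's pose just before it. camera_params takes no time and is no camera call.
- env.job_done(): hands the job in, once; it reports no verdict.
The state is a dict: "time_s": time; "qpos": joint angles; "qvel": joint speeds; "effort": joint torques, N m; "ee_pos": TCP position; "ee_rot": TCP orientation; "force": force on the tool from outside, world axes, zero at the start; "torque": the same for the moment, N m; "gripper_width": finger opening in mm.
Only numpy, scipy, OpenCV 4.12 (cv2) and the standard library are available. Lean on these libraries where they do the work, as an engineer would, in place of code of your own. Each camera call takes 0.05 s, during which the arm holds its last target. There are 200 camera calls.

## Working session

There is one attempt and no reset: what is moved stays moved. The work goes in short steps, Python scripts to look and compute and a shell command to move; the robot and the scene stay as the last step left them, time stands still between calls to the robot, and variables do not carry over. Pictures are saved under pics/ and viewed, about 8 in all and at most 12, crops included, and the job is handed in when it is done.

```bash
mkdir -p pics; ls
python3 - <<'E'
from workcell import env
import cv2,numpy as np
s=env.state();print(s['time_s'],s['ee_pos'],s['ee_rot'],s['gripper_width'],env.grip_point_offset)
for n in ['scene','side']:
    i,d=env.grab_frame(n);cv2.imwrite(f'pics/{n}0.png',i);np.save(f'pics/{n}0.npy',d)
    print(n,{k:np.round(v,3).tolist() for k,v in env.camera_params(n).items() if v is not None})
print(env.camera_params('wrist'))
E
```

```text
pics
0.0 [5.74508585e+02 5.71557023e-03 2.13148009e+02] [-1.79999287e+02  9.80612810e-02 -2.22866925e-04] 90.88005266059594 18.8
scene {'camera_matrix': [[471.151, 0.0, 328.429], [0.0, 471.151, 238.934], [0.0, 0.0, 1.0]], 'cam_to_world': [[-0.58, -0.6, 0.552, 1177.589], [0.815, -0.422, 0.398, 392.661], [-0.006, 0.68, 0.733, 842.244], [0.0, 0.0, 0.0, 1.0]]}
side {'camera_matrix': [[443.901, 0.0, 321.755], [0.0, 443.901, 236.566], [0.0, 0.0, 1.0]], 'cam_to_world': [[0.911, 0.303, -0.279, 280.59], [-0.411, 0.693, -0.592, -666.08], [0.014, 0.654, 0.756, 977.498], [0.0, 0.0, 0.0, 1.0]]}
{'camera_matrix': array([[364.78672987,   0.        , 321.13765444],
       [  0.        , 364.78672987, 239.92684923],
       [  0.        ,   0.        ,   1.        ]]), 'hand_eye': array([[ 9.99999987e-01, -1.32919554e-04,  9.32569734e-05,
        -8.51174019e-01],
       [-1.04561550e-04, -9.66563497e-01, -2.56427370e-01,
        -7.06269779e+01],
       [ 1.24222998e-04,  2.56427357e-01, -9.66563498e-01,
        -1.69968058e+02],
       [ 0.00000000e+00,  0.00000000e+00,  0.00000000e+00,
         1.00000000e+00]])}
```

View pics/scene0.png

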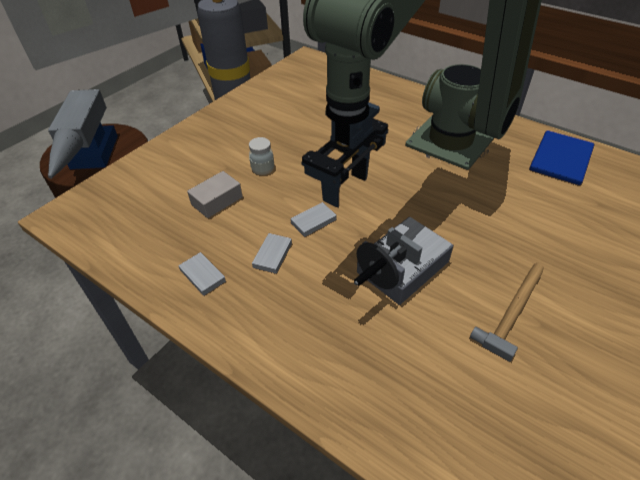

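View pics/side0.png

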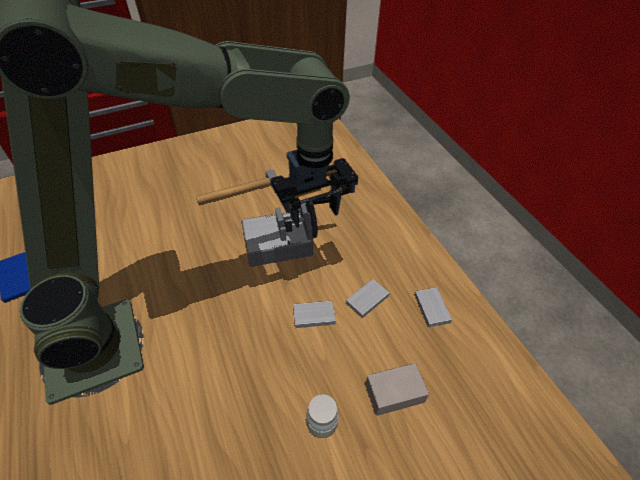

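The scene view shows three plates, at (313,218), (272,252) and (202,273). The first is nearest the base. The jig is at about (405,260) with the handle at (372,272). In the side view the near plate is at (314,314) and the jig at (280,240).

```bash
cat > h.py <<'E'
import numpy as np,cv2
from workcell import env
from scipy.spatial.transform import Rotation as R
def T_tool(s):
    T=np.eye(4);T[:3,:3]=R.from_euler('xyz',s['ee_rot'],degrees=True).as_matrix();T[:3,3]=s['ee_pos'];return T
def cloud(d,name,s=None):
    p=env.camera_params(name);K=p['camera_matrix']
    T=p['cam_to_world'] if name!='wrist' else T_tool(s)@p['hand_eye']
    v,u=np.mgrid[:480,:640]
    c=np.stack([(u-K[0,2])/K[0,0]*d,-(v-K[1,2])/K[1,1]*d,-d,np.ones_like(d)],-1)
    w=(c@T.T)[...,:3];w[d<=0]=np.nan;return w
def rects(w,lo,hi,amin=300):
    "min-area rectangles of blobs with height in lo..hi"
    m=((w[...,2]>lo)&(w[...,2]<hi)).astype(np.uint8)
    n,l,st,_=cv2.connectedComponentsWithStats(m)
    for i in range(1,n):
        if st[i,4]>=amin:
            q=w[l==i]
            (c,sz,a)=cv2.minAreaRect(q[:,:2].astype(np.float32))
            print('px',st[i,:5].tolist(),'c',np.round(c,1),'sz',np.round(sz,1),'ang',round(a,1),'z',round(float(np.median(q[:,2])),1))
E
python3 - <<'E'
from h import *
for n in ['scene','side']:
    w=cloud(np.load(f'pics/{n}0.npy'),n)
    w[(w[...,0]<250)|(w[...,0]>1100)]=np.nan
    print(n);rects(w,11,26,120);print('bed');rects(w,55,64,120)
    print('tall'); rects(w,70,150,60)
E
```

```text
scene
px [19, 30, 41, 13, 159] c [  320.  -1638.8] sz [ 34.  146.8] ang 70.4 z 18.5
px [189, 190, 53, 25, 227] c [ 621.4 -360.3] sz [ 64.  133.8] ang 50.6 z 18.7
px [290, 202, 47, 32, 765] c [ 516.8 -130. ] sz [ 64.1 102.2] ang 73.4 z 18.5
px [252, 233, 40, 38, 906] c [ 662.1 -142.2] sz [102.8  61.4] ang 17.4 z 18.7
px [178, 252, 47, 40, 992] c [ 801.7 -233.1] sz [103.5  60.7] ang 78.2 z 18.8
px [380, 255, 71, 48, 239] c [537.8 186. ] sz [ 53.  184.7] ang 61.9 z 18.9
px [494, 263, 50, 76, 835] c [470.2 379.1] sz [ 25.7 240. ] ang 89.0 z 23.3
px [470, 326, 46, 34, 334] c [597.6 372.5] sz [88.  23.7] ang 88.2 z 21.8
bed
px [394, 216, 60, 74, 1707] c [516.9 128.1] sz [131.6 182.7] ang 80.0 z 61.0
px [374, 234, 16, 19, 134] c [524.   80.5] sz [39. 43.] ang 82.1 z 61.3
tall
px [3, 0, 50, 29, 937] c [  319.1 -1639.3] sz [ 47.9 151.6] ang 66.7 z 110.2
px [249, 137, 22, 17, 304] c [ 427.4 -375.4] sz [57.6 59.9] ang 86.7 z 84.9
px [354, 227, 69, 59, 2087] c [611.1 110.2] sz [110.2 185.2] ang 81.1 z 105.6
side
px [248, 31, 61, 14, 176] c [ 951.2 1273.5] sz [293.2  27.1] ang 0.6 z 19.2
px [196,
[... 221 characters left out ...]
px [415, 287, 37, 38, 842] c [ 798.2 -235.5] sz [103.7  62.1] ang 78.8 z 17.4
px [293, 301, 42, 25, 874] c [ 513.4 -133.5] sz [ 63.  100.3] ang 72.2 z 17.5
px [366, 382, 61, 32, 159] c [ 579.7 -411.9] sz [ 58.  132.7] ang 50.3 z 19.3
bed
px [241, 214, 72, 41, 1686] c [512.4 123.7] sz [132.4 179.2] ang 79.7 z 59.5
px [307, 408, 31, 22, 139] c [ 418.2 -390.3] sz [38.4 62.9] ang 59.6 z 59.1
tall
px [167, 4, 142, 37, 2295] c [ 785.6 1271. ] sz [ 36.  628.6] ang 89.9 z 113.8
px [299, 196, 30, 41, 556] c [608.2  97.8] sz [103.5  82.9] ang 60.2 z 107.5
px [275, 207, 18, 32, 297] c [538.  119.5] sz [88.  39.3] ang 79.2 z 93.9
px [308, 394, 29, 32, 712] c [ 424.4 -380.4] sz [57.8 56.9] ang 6.9 z 84.7
```

```bash
cat >> h.py <<'E'
def jigframe(o=(519.4,125.1),yaw=-10.):
    c,s=np.cos(np.radians(yaw)),np.sin(np.radians(yaw))
    return lambda w:np.stack([(w[...,0]-o[0])*c+(w[...,1]-o[1])*s,-(w[...,0]-o[0])*s+(w[...,1]-o[1])*c,w[...,2]],-1)
E
python3 - <<'E'
from h import *
J=jigframe()
for n in ['scene','side']:
    j=J(cloud(np.load(f'pics/{n}0.npy'),n)).reshape(-1,3)
    q=j[(j[:,0]>108)&(j[:,0]<185)&(abs(j[:,1])<70)&(j[:,2]>28)&(j[:,2]<150)]
    print(n,'handle',len(q),np.round(np.percentile(q,[2,50,98],axis=0),1).tolist() if len(q) else '')
    q=j[(j[:,0]>85)&(j[:,0]<104)&(abs(j[:,1])<70)&(j[:,2]>20)&(j[:,2]<150)]
    print('wheel',len(q),np.round(np.percentile(q,[2,50,98],axis=0),1).tolist())
    q=j[(abs(j[:,0])<60)&(abs(j[:,1])<50)&(j[:,2]>101)&(j[:,2]<110)]
    print('fence top',len(q),np.round(np.percentile(q,[2,50,98],axis=0),1).tolist())
    q=j[(abs(j[:,0])<60)&(abs(j[:,1])<45)&(j[:,2]>66)&(j[:,2]<100)]
    print('fence',len(q),np.round(np.percentile(q,[2,20,50,80,98],axis=0),1).tolist())
E
```

```text
scene handle 310 [[110.1, 13.4, 123.8], [148.2, 23.7, 133.8], [182.4, 29.5, 138.0]]
wheel 1290 [[85.5, -49.4, 24.0], [99.7, 15.8, 93.9], [102.3, 59.1, 142.8]]
fence top 253 [[2.5, -38.7, 101.6], [11.2, 4.0, 106.1], [18.1, 42.6, 109.1]]
fence 520 [[6.6, -38.8, 67.6], [15.7, -10.5, 76.3], [18.2, 8.3, 90.4], [36.7, 28.1, 94.7], [55.8, 43.1, 99.0]]
side handle 80 [[109.6, 8.4, 122.2], [129.1, 12.7, 131.4], [144.7, 23.8, 136.6]]
wheel 238 [[86.8, -57.7, 58.2], [88.6, -29.6, 114.6], [100.9, 35.5, 141.5]]
fence top 124 [[-0.2, -43.1, 101.8], [6.8, -5.2, 104.9], [13.3, 39.4, 108.2]]
fence 182 [[-0.6, -44.6, 66.8], [1.9, -40.7, 76.6], [20.0, -14.5, 89.9], [30.5, 0.3, 93.0], [58.0, 26.9, 97.2]]
```

```bash
python3 -m pendant '[{"xyz":[0.02,-0.03,-0.05],"roll":10,"jaw":0},{"xyz":[0.04,-0.06,-0.08],"roll":20,"jaw":0},{"xyz":[0.06,-0.08,-0.1],"roll":30,"jaw":0},{"xyz":[0.07,-0.1,-0.1],"roll":40,"jaw":0},{"xyz":[0.075,-0.11,-0.1],"roll":50,"jaw":0},{"xyz":[0.075,-0.11,-0.1],"roll":60,"jaw":0},{"xyz":[0.075,-0.11,-0.1],"roll":70,"jaw":0},{"xyz":[0.075,-0.11,-0.1],"roll":80,"jaw":0}]' 10; python3 -m pendant '[{"xyz":[0,0,0],"roll":10,"jaw":0},{"xyz":[0,0,0],"roll":20,"jaw":0},{"xyz":[0,0,0],"roll":20,"jaw":0},{"xyz":[0,0,0],"roll":20,"jaw":0},{"xyz":[0,0,0],"roll":20,"jaw":0},{"xyz":[0,0,0],"roll":20,"jaw":0},{"xyz":[0,0,0],"roll":20,"jaw":0},{"xyz":[0,0,0],"roll":20,"jaw":0}]'
```

```text
time_s: 1.1
ee_pos: [649.8, 110.1, 313.2]
ee_rot: [179.9, 0.0, -80.3]
force: [-0.3, 0.2, 0.7]
gripper_width: 91.3
time_s: 2.1
ee_pos: [650.0, 110.0, 314.0]
ee_rot: [-180.0, 0.0, -100.0]
force: [-0.2, -0.2, -0.5]
gripper_width: 91.2
```

```bash
cat > look.py <<'E'
from h import *
import sys
s=env.state();i,d=env.grab_frame('wrist');cv2.imwrite(f'pics/{sys.argv[1]}.png',i);np.savez(f'pics/{sys.argv[1]}.npz',w=cloud(d,'wrist',s),d=d)
E
python3 look.py w1
python3 - <<'E'
from h import *
w=np.load('pics/w1.npz')['w'];print('bed');rects(w,57,64,300)
j=jigframe()(w).reshape(-1,3)
for nm,b in dict(handle=(108,185,-70,70,100,150),handle_mid=(140,152,-70,70,100,150),wheel=(85,104,-70,70,20,150),fencetop=(-20,45,-50,50,103,112),bracket=(60,90,-65,65,104,112)).items():
    q=j[(j[:,0]>b[0])&(j[:,0]<b[1])&(j[:,1]>b[2])&(j[:,1]<b[3])&(j[:,2]>b[4])&(j[:,2]<b[5])]
    print(nm,len(q),np.round(np.percentile(q,[1,50,99],axis=0),1).tolist() if len(q) else '')
E
```

```text
bed
px [275, 243, 48, 68, 1623] c [566.3 151.1] sz [57.4 88.1] ang 79.6 z 59.5
px [334, 260, 47, 51, 1516] c [543.9  82.4] sz [56.3 67. ] ang 78.9 z 59.6
px [278, 346, 98, 27, 2533] c [448.1 137. ] sz [128.1  41.9] ang 79.4 z 59.5
handle 1290 [[108.9, 9.2, 125.8], [146.1, 17.7, 132.9], [181.7, 26.3, 135.6]]
handle_mid 223 [[140.1, 9.2, 125.8], [146.0, 16.9, 133.5], [151.8, 25.9, 135.8]]
wheel 2514 [[85.7, -54.2, 38.2], [99.6, -5.6, 113.6], [101.6, 52.3, 142.3]]
fencetop 0 
bracket 824 [[72.9, -55.6, 104.6], [77.9, -0.3, 106.9], [85.6, 51.8, 108.8]]
```

View pics/w1.png

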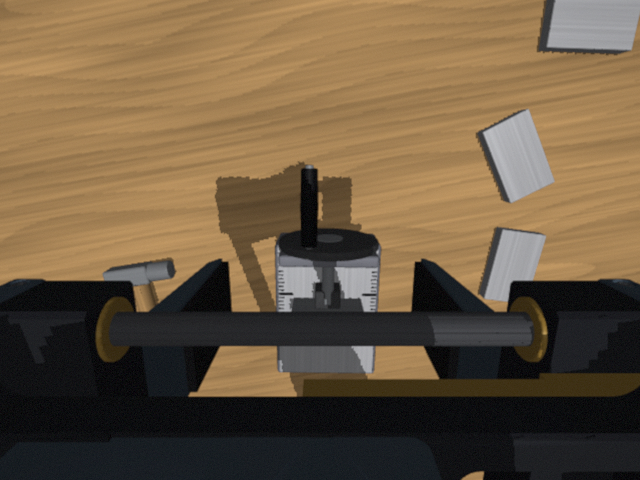

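The wrist view shows the handle from (309,168) to (309,245), the thick marks at (286,294) and (371,294), and the fence hidden behind the gripper bar. Next I descend over the handle.

```bash
python3 -m pendant '[{"xyz":[-0.01,-0.017,0],"roll":0.5,"jaw":0},{"xyz":[-0.01,-0.017,0.04],"roll":0.5,"jaw":0},{"xyz":[-0.01,-0.017,0.09],"roll":0.5,"jaw":0},{"xyz":[-0.01,-0.017,0.14],"roll":0.5,"jaw":0},{"xyz":[-0.01,-0.017,0.18],"roll":0.5,"jaw":0},{"xyz":[-0.01,-0.017,0.206],"roll":0.5,"jaw":0},{"xyz":[-0.01,-0.017,0.206],"roll":0.5,"jaw":0},{"xyz":[-0.01,-0.017,0.206],"roll":0.5,"jaw":0.4}]' 15; python3 -m pendant '[{"xyz":[0,0,0],"roll":0,"jaw":0.6},{"xyz":[0,0,0],"roll":0,"jaw":0.7},{"xyz":[0,0,0],"roll":0,"jaw":0.8},{"xyz":[0,0,0],"roll":0,"jaw":1},{"xyz":[0,0,0],"roll":0,"jaw":1},{"xyz":[0,0,0],"roll":0,"jaw":1},{"xyz":[0,0,0],"roll":0,"jaw":1},{"xyz":[0,0,0],"roll":0,"jaw":1}]'
```

```text
time_s: 3.15
ee_pos: [669.5, 117.1, 109.4]
ee_rot: [-179.9, 0.0, -100.5]
force: [-0.3, 0.6, 0.3]
gripper_width: 84.0
time_s: 4.15
ee_pos: [668.6, 117.4, 108.1]
ee_rot: [-180.0, 0.1, -100.5]
force: [-0.5, 2.0, 0.1]
gripper_width: 17.2
```

Run:
```python
import numpy as np
def seg(a0,steps,d=22.5,r=45):
    t=np.radians(a0+d*np.arange(1,steps+1));a=np.radians(a0)
    print(a0,[[round(-r*(np.cos(x)-np.cos(a))/1000,4),0,round(-r*(np.sin(x)-np.sin(a))/1000,4)] for x in t])
for k in range(4): seg(63.3+180*k,8)
```

```text
63.3 [[np.float64(0.0169), 0, np.float64(-0.0047)], [np.float64(0.0343), 0, np.float64(-0.0025)], [np.float64(0.0496), 0, np.float64(0.0061)], [np.float64(0.0604), 0, np.float64(0.02)], [np.float64(0.0651), 0, np.float64(0.0369)], [np.float64(0.0629), 0, np.float64(0.0543)], [np.float64(0.0543), 0, np.float64(0.0696)], [np.float64(0.0404), 0, np.float64(0.0804)]]
243.3 [[np.float64(-0.0169), 0, np.float64(0.0047)], [np.float64(-0.0343), 0, np.float64(0.0025)], [np.float64(-0.0496), 0, np.float64(-0.0061)], [np.float64(-0.0604), 0, np.float64(-0.02)], [np.float64(-0.0651), 0, np.float64(-0.0369)], [np.float64(-0.0629), 0, np.float64(-0.0543)], [np.float64(-0.0543), 0, np.float64(-0.0696)], [np.float64(-0.0404), 0, np.float64(-0.0804)]]
423.3 [[np.float64(0.0169), 0, np.float64(-0.0047)], [np.float64(0.0343), 0, np.float64(-0.0025)], [np.float64(0.0496), 0, np.float64(0.0061)], [np.float64(0.0604), 0, np.float64(0.02)], [np.float64(0.0651), 0, np.float64(0.0369)], [np.float64(0.0629), 0, np.float64(0.0543)], [np.float64(0.0543), 0, np.float64(0.0696)], [np.float64(0.0404), 0, np.float64(0.0804)]]
603.3 [[np.float64(-0.0169), 0, np.float64(0.0047)], [np.float64(-0.0343), 0, np.float64(0.0025)], [np.float64(-0.0496), 0, np.float64(-0.0061)], [np.float64(-0.0604), 0, np.float64(-0.02)], [np.float64(-0.0651), 0, np.float64(-0.0369)], [np.float64(-0.0629), 0, np.float64(-0.0543)], [np.float64(-0.0543), 0, np.float64(-0.0696)], [np.float64(-0.0404), 0, np.float64(-0.0804)]]
```

```bash
python3 -m pendant '[{"xyz":[0.0169,0,-0.0047],"roll":0,"jaw":1},{"xyz":[0.0343,0,-0.0025],"roll":0,"jaw":1},{"xyz":[0.0496,0,0.0061],"roll":0,"jaw":1},{"xyz":[0.0604,0,0.02],"roll":0,"jaw":1},{"xyz":[0.0604,0,0.02],"roll":0,"jaw":1},{"xyz":[0.0604,0,0.02],"roll":0,"jaw":1},{"xyz":[0.0604,0,0.02],"roll":0,"jaw":1},{"xyz":[0.0604,0,0.02],"roll":0,"jaw":1}]'
python3 -c "
from h import *
s=env.state();print(s['force'],s['torque'],s['gripper_width'])"
```

```text
time_s: 5.15
ee_pos: [657.4, 58.3, 86.6]
ee_rot: [179.9, 0.1, -100.6]
force: [2.2, 6.5, -6.2]
gripper_width: 17.2
[ 2.24386523  6.52171698 -6.15382186] [ 1.26054839 -0.32678877 -0.00409149] 17.17126499305217
```

```bash
python3 -m pendant '[{"xyz":[0.004,0,0.0169],"roll":0,"jaw":1},{"xyz":[0.0015,0,0.0343],"roll":0,"jaw":1},{"xyz":[-0.0071,0,0.0496],"roll":0,"jaw":1},{"xyz":[-0.021,0,0.0604],"roll":0,"jaw":1},{"xyz":[-0.0379,0,0.0651],"roll":0,"jaw":1},{"xyz":[-0.0553,0,0.0629],"roll":0,"jaw":1},{"xyz":[-0.0706,0,0.0543],"roll":0,"jaw":1},{"xyz":[-0.0814,0,0.0404],"roll":0,"jaw":1}]'
```

```text
time_s: 6.15
ee_pos: [672.6, 138.5, 47.7]
ee_rot: [180.0, -0.0, -100.5]
force: [0.4, -5.3, -0.1]
gripper_width: 17.0
```

```bash
python3 -m pendant '[{"xyz":[-0.004,0,-0.0169],"roll":0,"jaw":1},{"xyz":[-0.002,0,-0.034],"roll":0,"jaw":1},{"xyz":[0.0061,0,-0.0492],"roll":0,"jaw":1},{"xyz":[0.02,0,-0.06],"roll":0,"jaw":1},{"xyz":[0.0369,0,-0.0647],"roll":0,"jaw":1},{"xyz":[0.0543,0,-0.0625],"roll":0,"jaw":1},{"xyz":[0.069,0,-0.054],"roll":0,"jaw":1},{"xyz":[0.0795,0,-0.0404],"roll":0,"jaw":1}]'
python3 - <<'E'
from h import *
for n in ['scene','side']:
    i,d=env.grab_frame(n);cv2.imwrite(f'pics/{n}1.png',i);np.save(f'pics/{n}1.npy',d)
    if n=='scene': a=cv2.resize(i[200:310,350:470],None,fx=5,fy=5,interpolation=2)
    else: b=cv2.resize(i[190:275,230:330],None,fx=5,fy=5,interpolation=2)
cv2.imwrite('pics/s1.png',a);cv2.imwrite('pics/d1.png',b)
print(env.state()['force'])
E
```

```text
time_s: 7.15
ee_pos: [657.5, 58.9, 87.8]
ee_rot: [180.0, 0.1, -100.6]
force: [-0.7, 8.7, -2.2]
gripper_width: 16.7
[ 1.43037315  3.47324311 -3.72780506]
```

View pics/d1.png

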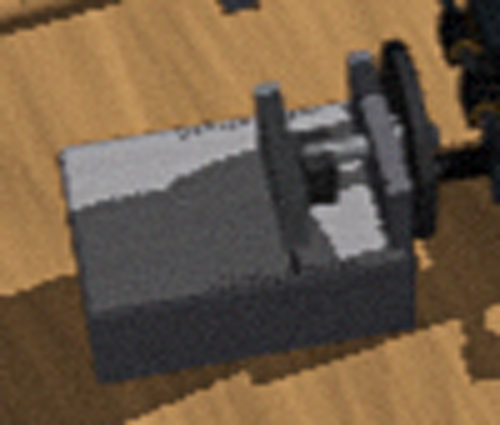

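The side crop shows the fence's front foot at about (280,245), a little left of the near mark at (295,262), so it is just short of the mark.

Run:
```python
from h import *
J=jigframe((520.2,124.0),-10.6)
for n in ['scene','side']:
  for k in '01':
    j=J(cloud(np.load(f'pics/{n}{k}.npy'),n)).reshape(-1,3)
    b=j[(abs(j[:,1])<60)&(abs(j[:,2]-60)<4)&(j[:,0]>-110)&(j[:,0]<-60)]
    q=j[(j[:,0]>-20)&(j[:,0]<50)&(abs(j[:,1])<46)&(j[:,2]>100)&(j[:,2]<112)]
    p=j[(j[:,0]>-15)&(j[:,0]<30)&(abs(j[:,1])<42)&(j[:,2]>72)&(j[:,2]<98)]
    h=np.histogram(p[:,0],np.arange(-10,46,2))
    br=j[(j[:,0]>60)&(j[:,0]<88)&(abs(j[:,1])<58)&(j[:,2]>102)&(j[:,2]<112)]
    P=lambda q:np.round(np.percentile(q[:,0],[1,5,50,95,99]),1).tolist()
    print(n,k,'bedfront',P(b)[:2],'top',len(q),P(q),'bracket',P(br));print(h[0].tolist())
```

```text
scene 0 bedfront [-93.2, -90.5] top 267 [1.0, 2.3, 10.7, 16.5, 17.2] bracket [72.2, 72.8, 77.8, 84.6, 85.4]
[0, 0, 0, 0, 0, 0, 0, 0, 0, 0, 0, 13, 134, 42, 14, 13, 14, 16, 9, 16, 0, 0, 0, 0, 0, 0, 0]
scene 1 bedfront [-93.1, -90.6] top 250 [15.9, 17.0, 25.0, 31.2, 32.1] bracket [72.1, 72.9, 78.3, 86.2, 86.9]
[0, 0, 0, 0, 0, 0, 0, 0, 0, 0, 0, 0, 0, 0, 0, 0, 0, 0, 2, 40, 0, 0, 0, 0, 0, 0, 0]
side 0 bedfront [-96.4, -94.8] top 129 [-1.2, -0.8, 5.6, 12.1, 12.5] bracket [68.5, 69.2, 76.2, 86.7, 87.1]
[0, 0, 0, 0, 23, 3, 3, 1, 3, 4, 2, 1, 6, 10, 10, 8, 8, 11, 11, 6, 0, 0, 0, 0, 0, 0, 0]
side 1 bedfront [-96.8, -94.9] top 127 [13.8, 14.2, 20.8, 27.2, 27.9] bracket [68.4, 69.0, 75.6, 86.8, 87.2]
[0, 0, 0, 0, 0, 0, 0, 0, 0, 0, 0, 14, 12, 3, 3, 2, 3, 4, 2, 2, 0, 0, 0, 0, 0, 0, 0]
```

```bash
python3 -m pendant '[{"xyz":[0.004,0,0.0169],"roll":0,"jaw":1},{"xyz":[0.002,0,0.034],"roll":0,"jaw":1},{"xyz":[-0.0065,0,0.0492],"roll":0,"jaw":1},{"xyz":[-0.0205,0,0.06],"roll":0,"jaw":1},{"xyz":[-0.0372,0,0.0647],"roll":0,"jaw":1},{"xyz":[-0.0543,0,0.0625],"roll":0,"jaw":1},{"xyz":[-0.0543,0,0.0625],"roll":0,"jaw":1},{"xyz":[-0.0543,0,0.0625],"roll":0,"jaw":1}]'; python3 -m pendant '[{"xyz":[0,0,0],"roll":0,"jaw":0.2},{"xyz":[0,0,0],"roll":0,"jaw":0},{"xyz":[0,0,0],"roll":0,"jaw":0},{"xyz":[0,0,-0.04],"roll":0,"jaw":0},{"xyz":[0,0,-0.09],"roll":0,"jaw":0},{"xyz":[0,-0.02,-0.14],"roll":0,"jaw":0},{"xyz":[0,-0.03,-0.18],"roll":0,"jaw":0},{"xyz":[0,-0.03,-0.18],"roll":0,"jaw":0}]'
```

```text
time_s: 8.25
ee_pos: [668.1, 114.4, 25.5]
ee_rot: [-180.0, 0.1, -100.5]
force: [0.6, 2.4, -3.3]
gripper_width: 17.2
time_s: 9.25
ee_pos: [699.8, 107.0, 210.0]
ee_rot: [-179.5, 0.1, -100.5]
force: [-0.3, 0.3, -0.2]
gripper_width: 91.0
```

```bash
python3 -m pendant '[{"xyz":[0.003,0.04,0],"roll":0,"jaw":0},{"xyz":[0.006,0.09,0],"roll":0,"jaw":0},{"xyz":[0.01,0.14,0],"roll":0,"jaw":0},{"xyz":[0.013,0.19,0],"roll":0,"jaw":0},{"xyz":[0.016,0.23,0],"roll":0,"jaw":0},{"xyz":[0.016,0.245,0.03],"roll":0,"jaw":0},{"xyz":[0.016,0.245,0.05],"roll":0,"jaw":0},{"xyz":[0.016,0.245,0.05],"roll":0,"jaw":0}]'; python3 look.py w2
python3 - <<'E'
import cv2
i=cv2.imread('pics/w2.png');cv2.imwrite('pics/w2c.png',cv2.resize(i[0:300,180:460],None,fx=2,fy=2,interpolation=2))
E
```

```text
time_s: 10.25
ee_pos: [451.2, 135.6, 153.5]
ee_rot: [179.7, -0.1, -100.5]
force: [-0.2, -0.0, 0.3]
gripper_width: 90.9
```

View pics/w2c.png

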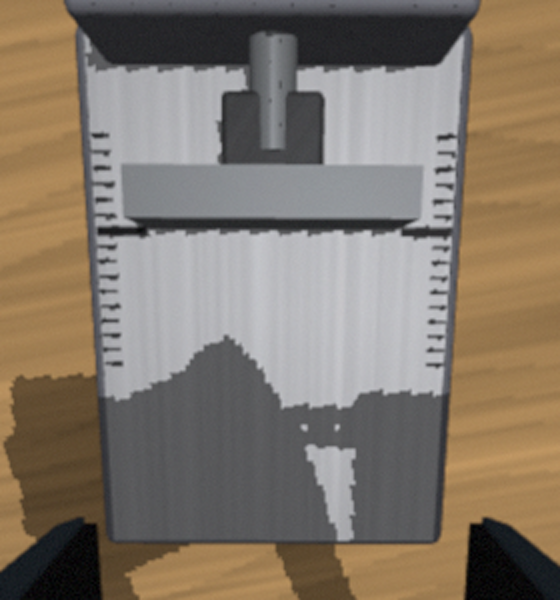

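The wrist crop shows the thick marks at row 231 on both sides, (122,231) and (428,231). The fence's front foot is also at row 231–232, and 5 mm is about 16 px, so the fence is at the mark within about 0.5 mm. Next I refine the jig frame from this picture and look at the plate.

```bash
python3 - <<'E'
from h import *
z=np.load('pics/w2.npz');w=z['w']
s=env.state();p=env.camera_params('wrist');K=p['camera_matrix'];T=T_tool(s)@p['hand_eye']
def ray(u,v,h):
    d=T[:3,:3]@np.array([(u-K[0,2])/K[0,0],-(v-K[1,2])/K[1,1],-1]);o=T[:3,3];return o+d*(h-o[2])/d[2]
f=lambda x,y:(180+x/2,y/2)
L=ray(*f(97,231),60);Rr=ray(*f(455,231),60);m=(L+Rr)/2
print('mark ends',L,Rr,np.linalg.norm(L-Rr),'mid',m,'yaw',np.degrees(np.arctan2(*(Rr-L)[1::-1]))-90)
print('foot',ray(*f(275,231.5),60))
J=jigframe((520.2,124.0),-10.6);print('J',J(m),J(L),J(Rr))
E
python3 -m pendant '[{"xyz":[0.03,0,-0.02],"roll":3,"jaw":0},{"xyz":[0.08,-0.01,-0.06],"roll":6,"jaw":0},{"xyz":[0.13,-0.015,-0.1],"roll":6.5,"jaw":0},{"xyz":[0.18,-0.02,-0.1],"roll":6.5,"jaw":0},{"xyz":[0.23,-0.025,-0.1],"roll":6.5,"jaw":0},{"xyz":[0.26,-0.025,-0.1],"roll":6.5,"jaw":0},{"xyz":[0.26,-0.025,-0.1],"roll":6.5,"jaw":0},{"xyz":[0.26,-0.025,-0.1],"roll":6.5,"jaw":0}]'; python3 look.py w3
python3 - <<'E'
from h import *
w=np.load('pics/w3.npz')['w'];rects(w,12,24,300);rects(w,-4,6,3000)
E
```

```text
mark ends [552.03398314 180.43299053  60.        ] [529.60962108  59.38369567  60.        ] 123.10882909441216 mid [540.82180211 119.9083431   60.        ] yaw -190.49505838899927
foot [540.72830908 120.2992696   60.        ]
J [21.02256407 -0.22842585 60.        ] [20.90982251 61.32588545 60.        ] [ 21.13530564 -61.78273715  60.        ]
time_s: 11.3
ee_pos: [430.9, -123.6, 255.8]
ee_rot: [-180.0, 0.0, -107.0]
force: [0.9, 0.9, -0.5]
gripper_width: 91.2
px [248, 0, 78, 46, 2042] c [ 636.4 -152.8] sz [49.3 59.7] ang 17.7 z 16.9
px [488, 0, 79, 36, 391] c [ 548.1 -371.5] sz [79.8 28.9] ang 56.9 z 18.0
px [277, 82, 58, 98, 5346] c [ 515.4 -133.3] sz [ 60.1 100.2] ang 72.2 z 17.0
px [119, 112, 44, 159, 846] c [503.6  60.7] sz [  4.1 178.2] ang 79.9 z 18.3
px [514, 114, 30, 62, 335] c [ 431.  -359.2] sz [25.9 64.6] ang 76.6 z 18.2
px [0, 0, 640, 311, 139705] c [ 459.7 -167.3] sz [729.9 350.5] ang 73.0 z -0.9
px [189, 346, 251, 50, 9003] c [221.  -49.6] sz [338.4  77.1] ang 73.1 z -1.0
```

The mark's mid point (540.8, 119.9) and yaw of −10.5° agree with the jig frame within 1 mm. The plate is at (515.4, −133.3), yaw −17.8°, size 60×100, as it should be. The tool cannot tilt, so I will grip the plate lightly across its 60 mm width near one end. It should swing down under its own weight when lifted, and I can use the fence to bring it fully upright.

```bash
python3 -m pendant '[{"xyz":[-0.008,-0.023,0.04],"roll":0.8,"jaw":0},{"xyz":[-0.016,-0.0455,0.09],"roll":0.8,"jaw":0},{"xyz":[-0.016,-0.0455,0.14],"roll":0.8,"jaw":0},{"xyz":[-0.016,-0.0455,0.19],"roll":0.8,"jaw":0},{"xyz":[-0.016,-0.0455,0.225],"roll":0.8,"jaw":0},{"xyz":[-0.016,-0.0455,0.245],"roll":0.8,"jaw":0},{"xyz":[-0.016,-0.0455,0.2528],"roll":0.8,"jaw":0},{"xyz":[-0.016,-0.0455,0.2528],"roll":0.8,"jaw":0}]' 5; python3 -m pendant '[{"xyz":[0,0,0],"roll":0,"jaw":0.2},{"xyz":[0,0,0],"roll":0,"jaw":0.4},{"xyz":[0,0,0],"roll":0,"jaw":0.5},{"xyz":[0,0,0],"roll":0,"jaw":0.6},{"xyz":[0,0,0],"roll":0,"jaw":1},{"xyz":[0,0,0],"roll":0,"jaw":1},{"xyz":[0,0,0],"roll":0,"jaw":1},{"xyz":[0,0,0],"roll":0,"jaw":1}]' 5
```

```text
time_s: 12.35
ee_pos: [479.2, -121.4, 2.7]
ee_rot: [180.0, 0.0, -107.7]
force: [-1.2, 0.6, -0.3]
gripper_width: 90.7
time_s: 13.35
ee_pos: [479.1, -121.7, 3.2]
ee_rot: [-180.0, 0.0, -107.8]
force: [-0.4, 3.1, 5.0]
gripper_width: 60.5
```

```bash
python3 -m pendant '[{"xyz":[0,-0.001,-0.008],"roll":0,"jaw":1},{"xyz":[0,-0.003,-0.015],"roll":0,"jaw":1},{"xyz":[0,-0.008,-0.03],"roll":0,"jaw":1},{"xyz":[0,-0.016,-0.043],"roll":0,"jaw":1},{"xyz":[0,-0.026,-0.0545],"roll":0,"jaw":1},{"xyz":[0,-0.038,-0.064],"roll":0,"jaw":1},{"xyz":[0,-0.052,-0.072],"roll":0,"jaw":1},{"xyz":[0,-0.052,-0.072],"roll":0,"jaw":1}]' 5
python3 - <<'E'
from h import *
print(env.state()['gripper_width'])
i,d=env.grab_frame('side');cv2.imwrite('pics/side2.png',cv2.resize(i[200:380,240:420],None,fx=3,fy=3,interpolation=2))
a,d=env.grab_frame('scene');cv2.imwrite('pics/lift.png',np.hstack([cv2.resize(i[240:360,250:370],None,fx=3,fy=3),cv2.resize(a[140:260,270:390],None,fx=3,fy=3)]))
E
```

```text
time_s: 14.35
ee_pos: [529.4, -138.5, 75.7]
ee_rot: [-179.9, -0.0, -107.8]
force: [-0.9, -0.2, 2.2]
gripper_width: 60.3
60.269146565413905
```

View pics/lift.png

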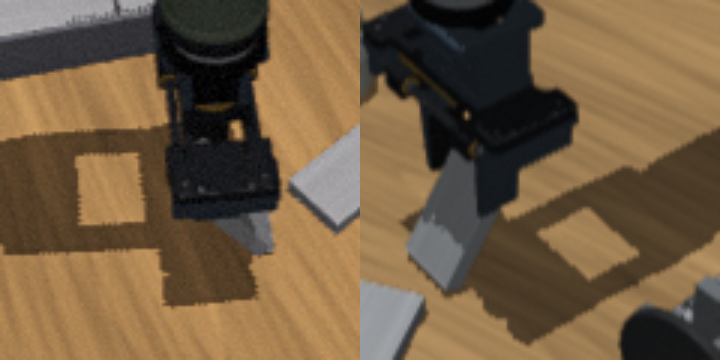

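Scene crop: the plate hangs from the fingers at about 60° with its lower edge on the bench, at (440,285) in the right half. I'll continue the arc.

```bash
python3 -m pendant '[{"xyz":[0,-0.008,0.0026],"roll":0,"jaw":1},{"xyz":[0,-0.015,0.005],"roll":0,"jaw":1},{"xyz":[0,-0.022,0.0065],"roll":0,"jaw":1},{"xyz":[0,-0.03,0.0075],"roll":0,"jaw":1},{"xyz":[0,-0.038,0.008],"roll":0,"jaw":1},{"xyz":[0,-0.045,0.008],"roll":0,"jaw":1},{"xyz":[0,-0.045,0.008],"roll":0,"jaw":1},{"xyz":[0,-0.045,0.008],"roll":0,"jaw":1}]' 5 >/dev/null & sleep 0; kill %1 2>/dev/null; echo skip
```

```text
skip
```

I typed the z sign wrong there (up is negative) and killed the call at once. I'll check whether any of it ran.

Run:
```python
from h import *
s=env.state();print(s['time_s'],s['ee_pos'],s['force'],s['gripper_width'])
w=cloud(env.grab_frame('scene')[1],'scene')
# plate face points: near gripper, between bench and fingers; in tool-aligned frame
P=jigframe(tuple(s['ee_pos'][:2]),-17.8)(w).reshape(-1,3)
q=P[(abs(P[:,1])<27)&(P[:,0]>-30)&(P[:,0]<75)&(P[:,2]>4)&(P[:,2]<65)]
print(len(q),np.round(np.percentile(q,[1,50,99],axis=0),1).tolist())
c=q.mean(0);u,S,v=np.linalg.svd(q-c);print('normal',v[2],S/np.sqrt(len(q)))
print('tilt from vertical deg',np.degrees(np.arcsin(abs(v[2][2]))))
```

```text
14.45 [ 527.8281261  -137.91927491   74.85683345] [-1.68647861 -0.40922103  2.91241752] 60.024058173313854
418 [[6.5, -26.5, 4.7], [33.6, 1.3, 38.2], [52.6, 26.8, 64.2]]
normal [0.83584196 0.03553254 0.54781899] [18.89855393 15.71641909  6.52594979]
tilt from vertical deg 33.21751501360663
```

The bad call never ran: the clock only moved for the camera shots. The plate is about 33° from vertical. Now the arc with the right signs.

```bash
python3 -m pendant '[{"xyz":[0,-0.008,-0.0026],"roll":0,"jaw":1},{"xyz":[0,-0.015,-0.005],"roll":0,"jaw":1},{"xyz":[0,-0.022,-0.0065],"roll":0,"jaw":1},{"xyz":[0,-0.03,-0.0072],"roll":0,"jaw":1},{"xyz":[0,-0.038,-0.0078],"roll":0,"jaw":1},{"xyz":[0,-0.045,-0.008],"roll":0,"jaw":1},{"xyz":[0,-0.045,-0.008],"roll":0,"jaw":1},{"xyz":[0,-0.045,-0.008],"roll":0,"jaw":1}]' 5
cat > tilt.py <<'E'
from h import *
s=env.state();print(s['ee_pos'],s['force'],s['gripper_width'])
yaw=s['ee_rot'][2]+90
w=cloud(env.grab_frame('scene')[1],'scene')
P=jigframe(tuple(s['ee_pos'][:2]),yaw)(w).reshape(-1,3)
z1=s['ee_pos'][2]-6
q=P[(abs(P[:,1])<25)&(P[:,0]>-30)&(P[:,0]<75)&(P[:,2]>z1-62)&(P[:,2]<z1)]
a=q[:,2];r=[(round(float(h)),round(float(np.median(q[abs(a-h)<6,0])),1),int((abs(a-h)<6).sum())) for h in np.arange(z1-55,z1,10)]
print('height,front x rel tcp,n',r)
E
python3 tilt.py
```

```text
time_s: 15.5
ee_pos: [571.4, -151.8, 82.5]
ee_rot: [-180.0, -0.0, -107.8]
force: [0.4, -1.5, 1.2]
gripper_width: 60.0
[ 571.35655737 -151.7906544    82.53093625] [ 0.42778799 -1.52600446  1.22585678] 60.037469149646235
height,front x rel tcp,n [(22, 55.5, 181), (32, 6.3, 41), (42, 5.6, 45), (52, 4.9, 42), (62, 4.3, 38), (72, 3.4, 28)]
```

The plate is now within about 4° of upright. I firm the grip, lift and carry it to the bed in front of the fence.

```bash
python3 -m pendant '[{"xyz":[0,0,0],"roll":0,"jaw":1},{"xyz":[0,0,0],"roll":0,"jaw":1},{"xyz":[0,0,-0.02],"roll":0,"jaw":1},{"xyz":[0,0,-0.045],"roll":0,"jaw":1},{"xyz":[0,0,-0.07],"roll":0,"jaw":1},{"xyz":[0,0,-0.095],"roll":0,"jaw":1},{"xyz":[0,0,-0.12],"roll":0,"jaw":1},{"xyz":[0,0,-0.13],"roll":0,"jaw":1}]' 18; python3 -m pendant '[{"xyz":[-0.02,0.01,0],"roll":-1,"jaw":1},{"xyz":[-0.05,0.025,0],"roll":-2,"jaw":1},{"xyz":[-0.085,0.043,0],"roll":-3,"jaw":1},{"xyz":[-0.12,0.061,0],"roll":-4,"jaw":1},{"xyz":[-0.155,0.08,0],"roll":-5,"jaw":1},{"xyz":[-0.19,0.1,0],"roll":-6,"jaw":1},{"xyz":[-0.225,0.117,0],"roll":-7,"jaw":1},{"xyz":[-0.247,0.128,0],"roll":-7.3,"jaw":1}]'; python3 -m pendant '[{"xyz":[0,0,0],"roll":0,"jaw":1},{"xyz":[0,0,0],"roll":0,"jaw":1},{"xyz":[0,0,0.02],"roll":0,"jaw":1},{"xyz":[0,0,0.035],"roll":0,"jaw":1},{"xyz":[0,0,0.045],"roll":0,"jaw":1},{"xyz":[0,0,0.05],"roll":0,"jaw":1},{"xyz":[0,0,0.05],"roll":0,"jaw":1},{"xyz":[0,0,0.05],"roll":0,"jaw":1}]'
python3 - <<'E'
from h import *
s=env.state();i,d=env.grab_frame('side');a,_=env.grab_frame('scene')
J=jigframe((521.2,123.6),-10.5);j=J(cloud(d,'side')).reshape(-1,3)
print('tcp jig',J(s['ee_pos']))
print('bed',np.median(j[(j[:,0]>-85)&(j[:,0]<-50)&(abs(j[:,1])<50)&(abs(j[:,2]-60)<6),2]))
cv2.imwrite('pics/pl.png',np.hstack([cv2.resize(i[180:300,220:340],None,fx=3,fy=3),cv2.resize(a[180:300,350:470],None,fx=3,fy=3)]))
E
```

```text
time_s: 16.55
ee_pos: [571.1, -151.2, 213.3]
ee_rot: [-180.0, 0.0, -107.8]
force: [-0.0, 0.2, -2.2]
gripper_width: 60.0
time_s: 17.55
ee_pos: [522.5, 125.2, 211.1]
ee_rot: [179.8, -0.0, -100.4]
force: [-0.1, 0.7, -2.6]
gripper_width: 59.6
time_s: 18.55
ee_pos: [525.2, 122.7, 163.2]
ee_rot: [-179.9, 0.0, -100.5]
force: [-0.4, -0.5, -2.6]
gripper_width: 59.6
tcp jig [ 4.10060212e+00 -1.07148855e-01  1.63194259e+02]
bed 59.79629204748511
```

View pics/pl.png

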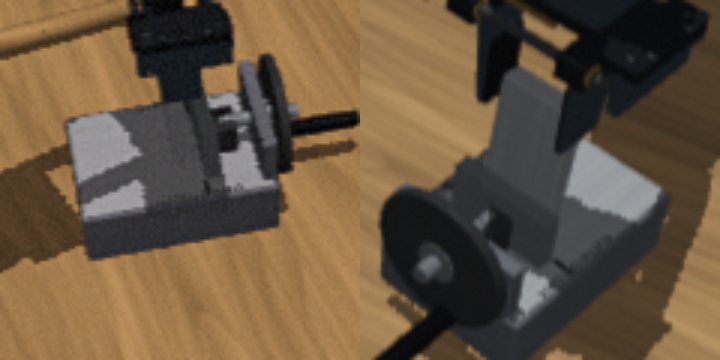

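The views show the plate held upright, above the bed and just in front of the fence. I lower it to the bed with a light final press.

```bash
python3 -m pendant '[{"xyz":[0,0,0.006],"roll":0,"jaw":1},{"xyz":[0,0,0.012],"roll":0,"jaw":1},{"xyz":[0,0,0.016],"roll":0,"jaw":1},{"xyz":[0,0,0.018],"roll":0,"jaw":1},{"xyz":[0,0,0.019],"roll":0,"jaw":1},{"xyz":[0,0,0.02],"roll":0,"jaw":1},{"xyz":[0,0,0.021],"roll":0,"jaw":1},{"xyz":[0,0,0.021],"roll":0,"jaw":1}]' 6; python3 tilt.py
```

```text
time_s: 19.65
ee_pos: [525.3, 122.6, 142.5]
ee_rot: [-179.9, 0.0, -100.5]
force: [-0.1, -1.1, 2.6]
gripper_width: 60.1
[525.26031952 122.59265735 142.47115354] [-0.10878373 -1.12481598  2.58566801] 60.103638107598634
height,front x rel tcp,n [(81, 30.5, 41), (91, 36.4, 191), (101, 21.2, 243), (111, 17.4, 184), (121, 4.2, 91), (131, 3.3, 78)]
```

```bash
python3 -m pendant '[{"xyz":[0,-0.001,-0.001],"roll":0,"jaw":1},{"xyz":[0,-0.002,-0.001],"roll":0,"jaw":1},{"xyz":[0,-0.004,-0.001],"roll":0,"jaw":1},{"xyz":[0,-0.006,-0.001],"roll":0,"jaw":1},{"xyz":[0,-0.008,-0.001],"roll":0,"jaw":1},{"xyz":[0,-0.009,-0.001],"roll":0,"jaw":1},{"xyz":[0,-0.01,-0.001],"roll":0,"jaw":1},{"xyz":[0,-0.01,-0.001],"roll":0,"jaw":1}]' 5; python3 tilt.py
```

```text
time_s: 20.7
ee_pos: [534.7, 120.8, 142.6]
ee_rot: [-180.0, 0.0, -100.5]
force: [0.2, -0.1, -2.7]
gripper_width: 60.0
[534.72555312 120.82733032 142.60262956] [ 0.24541323 -0.13823132 -2.65680807] 60.01251060791841
height,front x rel tcp,n [(82, 21.3, 45), (92, 28.8, 171), (102, 15.5, 198), (112, 8.2, 187), (122, 2.0, 82), (132, 2.0, 69)]
```

```bash
python3 -m pendant '[{"xyz":[0,-0.0005,0],"roll":0,"jaw":1},{"xyz":[0,-0.001,0],"roll":0,"jaw":1},{"xyz":[0,-0.0015,0],"roll":0,"jaw":1},{"xyz":[0,-0.002,0],"roll":0,"jaw":1},{"xyz":[0,-0.0025,0],"roll":0,"jaw":1},{"xyz":[0,-0.003,0],"roll":0,"jaw":1},{"xyz":[0,-0.003,0],"roll":0,"jaw":1},{"xyz":[0,-0.003,0],"roll":0,"jaw":1}]' 5; python3 tilt.py
python3 - <<'E'
from h import *
s=env.state();i,d=env.grab_frame('side');a,_=env.grab_frame('scene')
cv2.imwrite('pics/pl2.png',np.hstack([cv2.resize(i[195:275,230:310],None,fx=5,fy=5,interpolation=2),cv2.resize(a[195:275,370:450],None,fx=5,fy=5,interpolation=2)]))
E
```

```text
time_s: 21.75
ee_pos: [537.4, 120.3, 142.7]
ee_rot: [180.0, 0.0, -100.5]
force: [-0.8, 0.2, -3.4]
gripper_width: 60.0
[537.4316595  120.3438156  142.65078994] [-0.84782698  0.24301342 -3.37791375] 60.02187345748376
height,front x rel tcp,n [(82, 18.3, 39), (92, 24.8, 178), (102, 14.1, 174), (112, 5.1, 171), (122, 2.1, 79), (132, 2.1, 69)]
```

View pics/pl2.png

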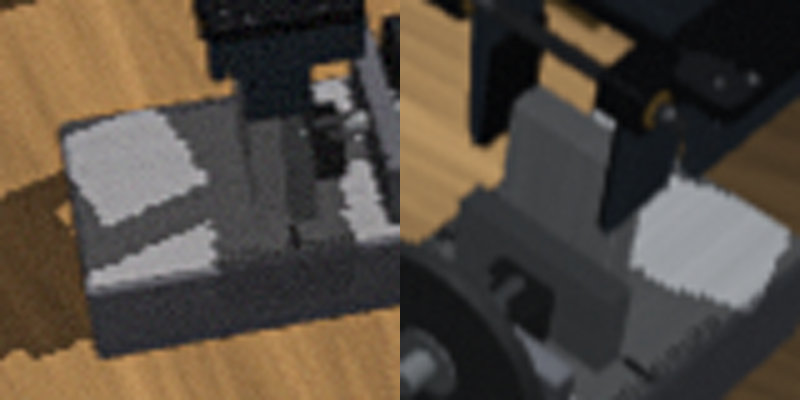

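The plate looks upright and close to the fence in both views. I'll creep forward to contact, then settle it on the bed.

```bash
python3 -m pendant '[{"xyz":[0,-0.0005,0],"roll":0,"jaw":1},{"xyz":[0,-0.001,0],"roll":0,"jaw":1},{"xyz":[0,-0.0015,0],"roll":0,"jaw":1},{"xyz":[0,-0.002,0],"roll":0,"jaw":1},{"xyz":[0,-0.002,0],"roll":0,"jaw":1},{"xyz":[0,-0.002,0],"roll":0,"jaw":1},{"xyz":[0,-0.002,0],"roll":0,"jaw":1},{"xyz":[0,-0.002,0],"roll":0,"jaw":1}]' 5; python3 tilt.py;python3 -m pendant '[{"xyz":[0,0,0.0005],"roll":0,"jaw":1},{"xyz":[0,0,0.001],"roll":0,"jaw":1},{"xyz":[0,0,0.0015],"roll":0,"jaw":1},{"xyz":[0,0,0.0015],"roll":0,"jaw":1},{"xyz":[0,0,0.0015],"roll":0,"jaw":1},{"xyz":[0,0,0.0015],"roll":0,"jaw":1},{"xyz":[0,0,0.0015],"roll":0,"jaw":1},{"xyz":[0,0,0.0015],"roll":0,"jaw":1}]' 4; python3 tilt.py
```

```text
time_s: 22.9
ee_pos: [539.5, 119.9, 142.7]
ee_rot: [180.0, 0.0, -100.5]
force: [-2.2, -0.1, -3.4]
gripper_width: 60.0
[539.46602885 119.94095959 142.66601961] [-2.17889133 -0.11280868 -3.38342407] 60.00259849760521
height,front x rel tcp,n [(82, 16.1, 42), (92, 23.1, 172), (102, 12.3, 184), (112, 3.3, 174), (122, 1.2, 77), (132, 1.1, 74)]
time_s: 23.95
ee_pos: [540.0, 119.9, 142.2]
ee_rot: [-179.9, 0.0, -100.5]
force: [-3.0, -1.1, 6.1]
gripper_width: 59.9
[539.99921454 119.88686241 142.15014438] [-3.03473678 -1.08705176  6.14703041] 59.892909273959745
height,front x rel tcp,n [(81, 15.7, 45), (91, 23.2, 175), (101, 13.5, 171), (111, 4.3, 181), (121, 1.0, 75), (131, 1.3, 67)]
```

It is now in contact with both the fence (−3 N) and the bed (+6 N), and upright. Release and retreat upward.

```bash
python3 -m pendant '[{"xyz":[0,0,0],"roll":0,"jaw":0.32},{"xyz":[0,0,0],"roll":0,"jaw":0.28},{"xyz":[0,0,0],"roll":0,"jaw":0.2},{"xyz":[0,0,0],"roll":0,"jaw":0.1},{"xyz":[0,0,0],"roll":0,"jaw":0},{"xyz":[0,0,0],"roll":0,"jaw":0},{"xyz":[0,0,-0.01],"roll":0,"jaw":0},{"xyz":[0,0,-0.03],"roll":0,"jaw":0}]'; python3 -m pendant '[{"xyz":[0,0.02,-0.04],"roll":0,"jaw":0},{"xyz":[0,0.04,-0.08],"roll":0,"jaw":0},{"xyz":[0,0.06,-0.08],"roll":0,"jaw":0},{"xyz":[0,0.085,-0.08],"roll":0,"jaw":0},{"xyz":[0,0.11,-0.08],"roll":0,"jaw":0},{"xyz":[0,0.12,-0.08],"roll":0,"jaw":0},{"xyz":[0,0.12,-0.08],"roll":0,"jaw":0},{"xyz":[0,0.12,-0.08],"roll":0,"jaw":0}]'; python3 look.py w4
python3 - <<'E'
from h import *
i=cv2.imread('pics/w4.png');J=jigframe((521.2,123.6),-10.5)
a,d=env.grab_frame('scene');b,d2=env.grab_frame('side')
c=np.hstack([cv2.resize(i[0:300,180:460],(448,480)),np.vstack([cv2.resize(a[185:285,360:480],(288,240)),cv2.resize(b[185:285,225:345],(288,240))])])
cv2.imwrite('pics/fin.png',c)
w=np.load('pics/w4.npz')['w'];j=J(w).reshape(-1,3)
q=j[(abs(j[:,0])<60)&(abs(j[:,1])<50)&(j[:,2]>150)&(j[:,2]<175)]
print('plate top',len(q),np.round(np.percentile(q,[2,50,98],axis=0),1).tolist())
q=j[(abs(j[:,0])<60)&(abs(j[:,1])<50)&(j[:,2]>102)&(j[:,2]<110)&(j[:,0]>12)]
print('fence top',len(q),np.round(np.percentile(q,[2,50,98],axis=0),1).tolist())
for n,dd in (('scene',d),('side',d2)):
  j=J(cloud(dd,n)).reshape(-1,3)
  for h in (100,115,130,145,155,160):
    q=j[(j[:,0]>-10)&(j[:,0]<30)&(abs(j[:,1])<24)&(abs(j[:,2]-h)<5)]
    print(n,h,len(q),np.round(np.median(q,axis=0),1).tolist() if len(q) else '')
E
```

```text
time_s: 25.0
ee_pos: [539.2, 119.9, 171.4]
ee_rot: [179.9, -0.0, -100.5]
force: [0.9, 0.1, 1.6]
gripper_width: 91.1
time_s: 26.0
ee_pos: [422.2, 141.8, 251.1]
ee_rot: [-180.0, -0.0, -100.5]
force: [-0.7, 0.9, 0.5]
gripper_width: 91.1
plate top 2682 [[0.8, -30.8, 155.0], [9.5, -2.4, 159.0], [18.4, 26.4, 160.6]]
fence top 932 [[20.0, -41.2, 103.4], [30.4, 3.8, 105.1], [33.4, 41.2, 106.7]]
scene 100 14 [20.5, -0.6, 104.1]
scene 115 60 [19.3, 1.5, 115.7]
scene 130 61 [19.2, -1.1, 129.2]
scene 145 60 [19.0, 1.0, 144.6]
scene 155 106 [18.7, 0.4, 157.2]
scene 160 181 [12.9, 0.6, 160.4]
side 100 19 [24.5, -1.4, 103.9]
side 115 5 [-1.2, 2.7, 116.3]
side 130 5 [-1.3, 0.1, 129.0]
side 145 7 [-1.3, -3.9, 144.1]
side 155 67 [6.6, -0.7, 158.3]
side 160 91 [7.5, -0.2, 159.3]
```

View pics/fin.png

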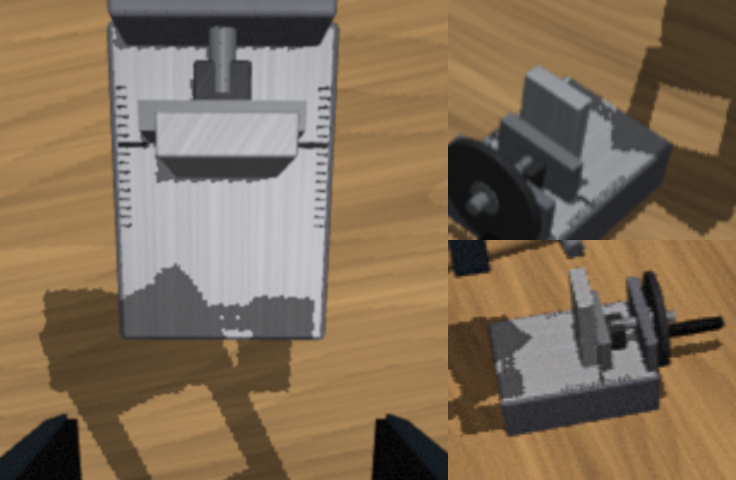

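The plate stands upright against the fence with its top at z≈160. In the left panel the fence foot is level with the marks at row 145, and the plate is centred within about 2 mm. The gripper is clear, so I hand the job in.

```bash
python3 -c "
from workcell import env
print(env.job_done())"
```

```text
the job is handed in; nothing more can be done
None
```

The job is handed in at about 26 s of robot time. `job_done()` gives no verdict, but my last checks all looked within limits.

**What I did:**
- **Fence:** I turned the handwheel about 1.6 turns, until the fence's front face was in line with the thick mark. The plate was still lying on the bench then.
- **Plate:** I gripped the nearest plate lightly near one end and let it swing upright while its lower edge stayed on the bench. I then carried it to the jig, set it on the bed against the fence and let go.

**Last checks:**

| Check | Measured | Limit |
|---|---|---|
| Fence to mark (before placing the plate) | within about 0.5 mm | 3 mm |
| Plate tilt | under 1° | 4° |
| Plate top above the bench | 159–160 mm (nominal 160) | ±4 mm |
| Plate off the middle of the fence | about 2 mm | 20 mm |
| Gap between plate and fence | about 1 mm at most | 4 mm |

In the last picture the fence still lines up with the mark and the gripper is well clear. I did not measure the hammer, brick and jar at the end, but the arm stayed away from them.

**Errors and disagreements:**
- **Aborted move:** I typed one move with the wrong up/down sign and cancelled it in the same command. The robot clock showed that it never ran.
- **Cameras:** The scene and side cameras disagreed by 1–2 mm along the jig, so I relied on the wrist camera for the fence.

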